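# Mix a sample bottle and hold the reader's shutter open

### The arm

A 6-joint arm with a two-finger parallel gripper is mounted at the origin on the work surface. World frame = base frame: x ahead of the robot, y to its left, z up, the work surface at z = 0. Lengths are in m, angles in rad, forces in N, time in s.
With the tool pointing down it reaches from about 0.35 to 0.725 m from the base axis. Payload 4.3 kg.
Tool frame: the origin (TCP) lies at the very end of the fingers, on their centre line; the grasp point (between the pads) lies 19 mm behind it; z points along the fingers, y is the line along which they close (so a half turn about z gives the same grasp; the last joint's range is limited). The gripper opens to 85 mm and grips with 20 to 120 N. Pads are 22 mm wide; open, the fingers measure 114 mm over their backs; the gripper's body (76 mm by 85 mm) begins 54 mm behind the grasp point. The pads swing forward as they close: fully open they stand 13 mm farther back than shut.
Start: joints at [-1.407, 0.377, 0.081, 1.274, 0, 1.46], TCP at [0.155, -0.554, 0.231] pointing down, gripper open.
Joint ranges: [-2.72, 2.72], [-0.84, 1.66], [-1.02, 1.22], [-1.77, 2.12], [-1.37, 1.28], [-3.14, 3.14]. Speed limits (rad/s): [2.57, 2.57, 3.14, 3.14, 3.14, 3.14].

### API

Orientations are given as a rotation vector (axis times angle).
In Python, from station import ctrl gives the robot as it stands. Calls block until the motion is done:
- ctrl.goto(position, orientation): joint-space move of the TCP to a pose.
- ctrl.move_linear(position, velocity=0.15, frame=None): straight line of the TCP; frame=None keeps the orientation; velocity is the mean speed in m/s.
- ctrl.goto_joints(angles): joint-space move.
- ctrl.gripper_open() and ctrl.close_gripper(grasp_force=None): open the fingers fully, or close them until they stop; grasp_force is the grip in N (None keeps the last).
- ctrl.pause(seconds).
- ctrl.inverse_kinematics(position, orientation): joint angles nearest the present ones, or None.
- ctrl.state(): the state.
- ctrl.snapshot(name): name is "scene" or "top"; returns (picture, depth): 480x640x3 uint8, red, green, blue; 480x640 float32, m along the optical axis (not along the pixel's ray), 0 where there is no reading.
- ctrl.camera_params(name): a dict with "fx", "fy", "cx", "cy" (pixels), "position" and "orientation" of the camera in the world. Camera axes: x right, y down, z forward; pixel columns grow to the right and rows downward; lengths in m; the calibration is good to about 2 mm. A picture is of the moment at which its call begins. camera_params takes no time and is no camera call.
A pose or a line that the arm cannot do raises ctrl.PlanningError and nothing moves.
- ctrl.sign_off(): hands the job in; it is judged then, once.
The state is a dict: "t": time; "joint_pos": joint angles; "joint_vel": joint speeds; "joint_efforts": joint torques, N m; "eef_pos": TCP position; "tool_rot": TCP orientation; "contact_force": force on the tool from outside, world axes, zero at the start; "wrist_torque": the same for the moment, N m; "finger_gap": finger opening in m; "grip_force": force on a finger pad.
Only numpy, scipy, OpenCV 4.12 (cv2) and the standard library are available. Lean on these libraries where they do the work, as an engineer would, in place of code of your own. Each camera call takes 0.05 s, during which the arm holds its last target. There are 200 camera calls.

### The job

Pick up the slim white sample bottle and press it, upright, down onto the round sprung pad of the bench mixer until the pad is fully down, keep it down for a full second, then stand the bottle fully home in the round well on top of the reader and let go of it. Then pull the reader's spring-return shutter slide out by its upright grip until its pointer lines up with the clip on the scale, and finish while still holding it there with the gripper, because the reading lasts only as long as the shutter is held. Do not shift or knock over the other things on the bench.

Things in the scene. Friction and masses are not known exactly. Their poses are not given: they have to be found in the camera images.
- sample_bottle: Slim white plastic bottle with a white screw cap, standing upright loose on the bench; 38 mm diameter (straight sides from 0 to 78 mm height), then a shoulder and a cap of 28 mm diameter from 86 to 100 mm. About 100 g. Origin at the centre of its underside, z up.
- mixer: Bench mixer, fixed: round grey housing 120 mm wide at the foot, 80 mm high, carrying on top the black round pad. Origin at the centre of its underside.
- pad_top (a point): Centre of the top face of the mixer's black rubber pad (flat disc of 60 mm diameter), 101 mm above the bench when up. The pad is carried on a spring and moves only straight down.
- mixer_pad (a joint): How far the mixer's pad is pressed down, m: 0 up, 0.008 fully down against its stop. The spring takes 3.5 N to start and 9 N when fully down.
- reader: White bench reader, fixed: box 220 mm (x) by 240 mm (y) by 100 mm high, its display on the front. Origin at the centre of its underside; its front faces its own -x, and z is up. The well is in the top at the rear left (+x, +y); the shutter slide runs on top along the right (-y) half.
- well_floor (a point): Centre of the floor of the round well in the reader's top, which takes the bottle: 44 mm diameter with a 4 mm bevel round its mouth, 25 mm deep, its floor 75 mm and its mouth 100 mm above the bench. At (45, 60, 75) mm in the reader's frame; its axes are the reader's.
- shutter_grip (a point): Centre of the upright black grip of the shutter slide: a block 12 mm thick along the slide's travel (reader x), 34 mm wide (reader y), 43 mm high, its top 154 mm and its foot 111 mm above the bench. It stands on a flat steel bar 26 mm wide that lies on the reader. When shut, its centre is at (-30, -55, 132.5) mm in the reader's frame. Can be taken from above, one finger before and one behind.
- shutter (a joint): How far the shutter slide is pulled out, m: 0 shut, 0.08 at its end stop; it slides level, to the reader's front (its -x). A spring always pulls it shut: 3 N at 0, and 0.9 N more for each 10 mm.
- pointer (a point): Tip of the thin steel pointer on the slide, in line with the middle of the grip and moving with it; it sticks out from the right side of the slide (reader -y) to the scale, at (-30, -91, 106) mm in the reader's frame with the slide shut.
- mark (a point): The mark: middle of the top of a small black clip, 10 mm wide along the scale, 20 mm across it and 7 mm high, with a fine bright line across its middle, fixed on the scale strip beside the slide, 30 to 65 mm nearer the front than the shut pointer. The pointer is at the mark when both have the same x in the reader's frame.
- small_jar: Bystander, loose: small squat white jar, 43 mm wide, 47 mm high. Origin at the centre of its underside.
- amber_bottle: Bystander, loose: brown glass reagent bottle, 72 mm wide, 160 mm high. Origin at the centre of its underside.
- flask: Bystander, loose: conical glass flask, 80 mm wide at the foot, 122 mm high. Origin at the centre of its underside.
- tip_box: Bystander, loose: pale blue box, 85 x 120 x 60 mm. Origin at the centre of its underside.
Things that resemble listed ones, but are neither listed nor needed, are in the scene too. What is shaped like the sample_bottle but turquoise is not meant.

How it is judged:
By the outcome, as a careful person would: the job done as asked, in the order asked, and still so for the second after the job is handed in, while the arm keeps its last pose, push and grip.
It also fails if it takes over 59 s, if anything falls off the work surface, if the arm or the gripper's body presses on something with over 40 N, if the wrist force passes 120 N, or if a joint passes its speed limit or range.

## Working session

There is one attempt and no reset: what is moved stays moved. The work goes in short steps, each a Python script; the robot and the scene stay as the last script left them, time stands still between calls to the robot, and variables do not carry over. Pictures are saved under pics/ and viewed, at most 10 in all, crops included, and the job is handed in when it is done.

```bash
ls; mkdir -p pics
cat > h.py <<'E'
import numpy as np, cv2, pickle
from scipy.spatial.transform import Rotation as R
from station import ctrl
def cam(n):
    p=ctrl.camera_params(n); o=np.array(p['orientation'],float)
    M=R.from_rotvec(o).as_matrix() if o.size==3 else (R.from_quat(o).as_matrix() if o.size==4 else o.reshape(3,3))
    return p,M,np.array(p['position'])
def ray(n,u,v,z):
    "pixel -> world point on plane z"
    p,M,c=cam(n); d=M@np.array([(u-p['cx'])/p['fx'],(v-p['cy'])/p['fy'],1]); return c+d*(z-c[2])/d[2]
def cloud(n,dep):
    p,M,c=cam(n); v,u=np.mgrid[:480,:640]
    P=np.stack([(u-p['cx'])/p['fx']*dep,(v-p['cy'])/p['fy']*dep,dep],-1)@M.T+c
    P[dep==0]=np.nan; return P
def proj(n,X):
    p,M,c=cam(n); q=M.T@(np.array(X)-c); return p['fx']*q[0]/q[2]+p['cx'],p['fy']*q[1]/q[2]+p['cy']
E
python3 - <<'E'
from h import *
for n in('scene','top'):
    im,d=ctrl.snapshot(n); np.savez(f'pics/{n}0.npz',im=im,d=d); cv2.imwrite(f'pics/{n}0.png',im[...,::-1])
    print(ctrl.camera_params(n)); print(cam(n)[1])
print(ctrl.state())
E
```

```text
pics
{'fx': 483.9352611502085, 'fy': 483.9352611502085, 'cx': 312.46579317437863, 'cy': 237.27931392959235, 'position': array([ 1.12470169, -0.54359705,  0.6802475 ]), 'orientation': array([-2.06437619, -0.84520641,  0.41464365])}
[[ 0.71716994  0.41679754 -0.55852224]
 [ 0.69679128 -0.41480842  0.58516313]
 [ 0.01221483 -0.80883483 -0.58790901]]
{'fx': 588.2481079848649, 'fy': 588.2481079848649, 'cx': 328.0897045101893, 'cy': 241.12973029467398, 'position': array([0.46312276, 0.07063275, 1.4793112 ]), 'orientation': array([-2.17492699,  2.18365721, -0.13647759])}
[[-0.00515029 -0.99473454  0.10235559]
 [-0.9997381   0.00283958 -0.02270826]
 [ 0.02229805 -0.10244574 -0.99448865]]
{'t': 0.1, 'joint_pos': array([-1.40729451e+00,  3.78024323e-01,  7.97965212e-02,  1.27436619e+00,
       -1.26132245e-06,  1.46052161e+00]), 'joint_vel': array([-2.67562374e-05, -1.65155268e-03,  1.69220069e-03, -5.46896942e-04,
       -3.46321016e-04, -9.83788599e-04]), 'joint_efforts': array([ 5.76869152e-04, -4.64696074e+01,  2.70581049e+01,  1.19964068e-02,
       -1.79869871e-04, -1.11647199e-05]), 'eef_pos': array([ 0.15539053, -0.55302666,  0.23044902]), 'tool_rot': array([-3.11042420e+00, -4.28460151e-01,  7.70778331e-05]), 'contact_force': array([ 0.6573944 ,  0.08304874, -0.16743209]), 'wrist_torque': array([-0.00533513,  0.00546737, -0.0410454 ]), 'grip_force': 0.0, 'finger_gap': 0.0851314312904654}
```

View pics/scene0.png

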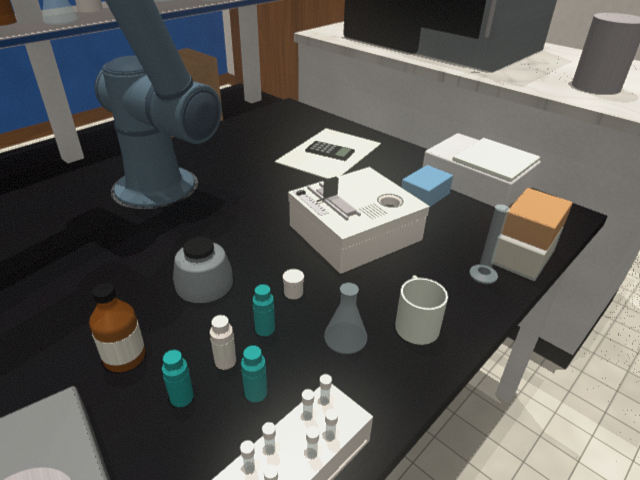

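View pics/top0.png

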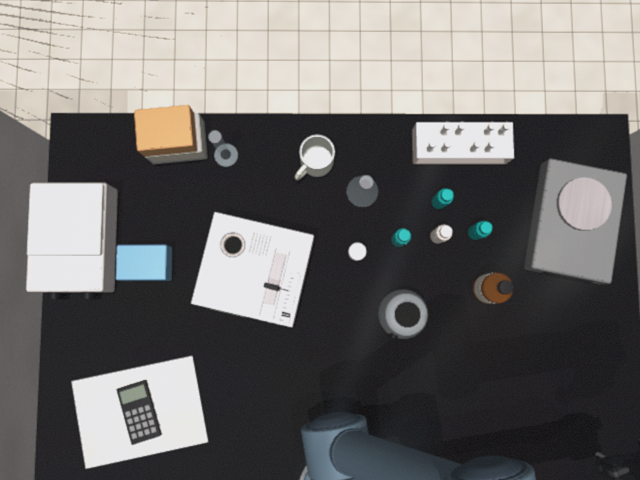

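The scene view shows the white bottle at (222,343) among three turquoise ones, the mixer at (203,268) and the reader at (358,215). In the top view these are at (441,234), (404,314) and (253,269), with the well at (232,244) and the grip at (272,287). Next I'll zoom in on the reader and measure.

Run:
```python
from h import *
T=np.load('pics/top0.npz');S=np.load('pics/scene0.npz')
a=cv2.resize(T['im'][205:335,185:320],None,fx=4.4,fy=4.4,interpolation=cv2.INTER_CUBIC)
b=cv2.resize(S['im'][165:225,285:375],None,fx=6,fy=6,interpolation=cv2.INTER_CUBIC)
cv2.imwrite('pics/za.png',a[...,::-1]); cv2.imwrite('pics/zb.png',b[...,::-1])
im=T['im'];hsv=cv2.cvtColor(im,cv2.COLOR_RGB2HSV);P=cloud('top',T['d'])
# reader top quad
m=((np.abs(P[...,2]-.1)<.012)&(hsv[...,2]>120)).astype(np.uint8); m[:,:180]=0;m[:,330:]=0;m[:205]=0;m[335:]=0
c=max(cv2.findContours(m,0,2)[0],key=cv2.contourArea); 
w=np.array([ray('top',*p[0],.1)[:2] for p in c],np.float32); r=cv2.minAreaRect(w); print('reader',r, cv2.boxPoints(r).tolist())
hull=cv2.convexHull(c)
q=cv2.approxPolyDP(hull,8,True)[:,0]; print('quad',[(tuple(p),ray('top',*p,.1)[:2].round(4)) for p in q])
# bottle, jar
for nm,(x0,x1,y0,y1),z in(('bot',(428,460,220,248),.1),('jar',(340,375,235,268),.047)):
    mm=((hsv[...,2]>110)&(hsv[...,1]<70)); k=np.zeros_like(mm);k[y0:y1,x0:x1]=mm[y0:y1,x0:x1]
    k2=k&(P[...,2]>z-.008); v,u=np.nonzero(k2); print(nm,k2.sum(),u.mean(),v.mean(),ray('top',u.mean(),v.mean(),z), np.nanmax(P[k][:,2]), np.nanmedian(P[k2],0))
# mixer pad
for x,y,rad in((404,314,34),):
    sub=np.zeros(im.shape[:2],bool); sub[y-30:y+30,x-32:x+32]=1
    k=sub&(P[...,2]>.093)&(P[...,2]<.11); v,u=np.nonzero(k); (cx,cy),rr=cv2.minEnclosingCircle(np.c_[u,v].astype(np.float32)); print('pad depth',k.sum(),cx,cy,rr,u.mean(),v.mean(),ray('top',u.mean(),v.mean(),.101))
    k=(sub&(hsv[...,2]<60)).astype(np.uint8)
    n,l,s,ce=cv2.connectedComponentsWithStats(k); print('pad dark',[(s[i].tolist(),ce[i].round(1).tolist(),ray('top',*ce[i],.101).round(4)) for i in range(1,n) if s[i][4]>150])
# others
for nm,(u,v) in dict(t1=(445,195),t2=(402,235),t3=(482,227)).items(): print(nm,ray('top',u,v,.1))
# bottle, scene view: cap at top
h2=cv2.cvtColor(S['im'],cv2.COLOR_RGB2HSV);k=np.zeros((480,640),bool);k[310:375,205:240]=((h2[...,2]>90)&(h2[...,1]<70))[310:375,205:240]
Q=cloud('scene',S['d']);kk=k&(Q[...,2]>.084); v,u=np.nonzero(kk);print('scene cap',u.min(),u.max(),v.min(),v.max(),np.nanmedian(Q[kk],0))
```

```text
reader ((0.5399356484413147, 0.21534669399261475), (0.24025386571884155, 0.21992355585098267), 76.60749816894531) [[0.4051402807235718, 0.1239558756351471], [0.6190832853317261, 0.07301706075668335], [0.6747310161590576, 0.3067375123500824], [0.4607880115509033, 0.35767632722854614]]
quad [((np.int32(215), np.int32(213)), array([0.6726, 0.3057])), ((np.int32(313), np.int32(236)), array([0.6173, 0.0747])), ((np.int32(292), np.int32(326)), array([0.4074, 0.1239])), ((np.int32(192), np.int32(303)), array([0.4617, 0.3558]))]
bot 108 445.89814814814815 231.63888888888889 [ 0.62692199 -0.24053332  0.1       ] 0.10983095192560732 [ 0.62636652 -0.24092977  0.10004463]
jar 237 357.30801687763716 251.29957805907173 [ 0.58532188 -0.03345115  0.047     ] 0.05537514705651714 [ 0.58578072 -0.03295472  0.04647558]
pad depth 523 407.6666564941406 314.6666564941406 12.98300838470459 407.8260038240918 314.5640535372849 [ 0.43221356 -0.14603522  0.101     ]
pad dark [([372, 284, 64, 60, 1946], [404.2, 313.4], array([ 0.4349, -0.1376,  0.101 ])), ([395, 303, 25, 24, 466], [407.0, 314.2], array([ 0.4331, -0.1442,  0.101 ]))]
t1 [ 0.71501372 -0.24064883  0.1       ]
t2 [ 0.61917141 -0.13592529  0.1       ]
t3 [ 0.63781275 -0.32706474  0.1       ]
scene cap 212 228 315 335 [ 0.63379721 -0.24469358  0.09906074]
```

View pics/za.png

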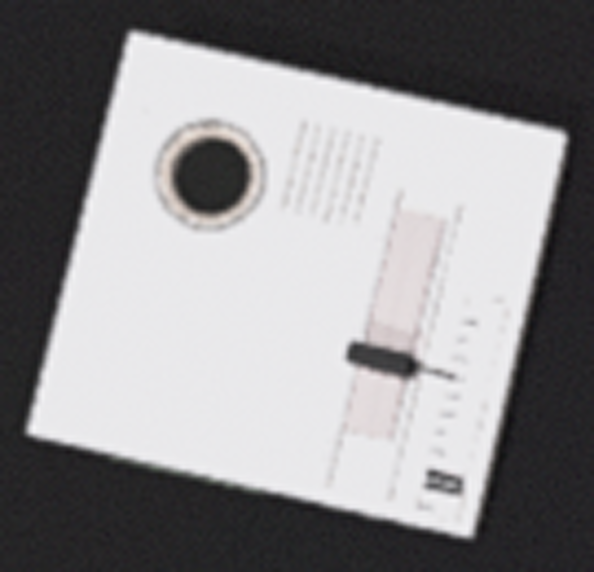

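View pics/zb.png

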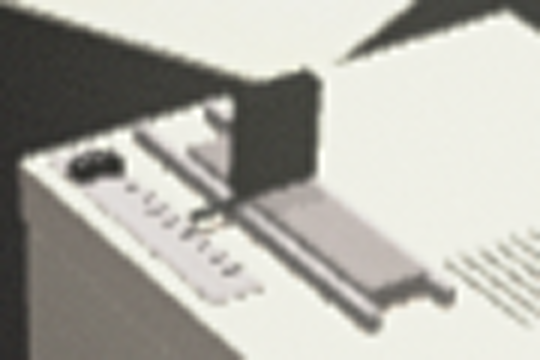

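The zooms show the well at about (233,245) in the full top view, the grip at (272,286), the pointer tip at (289,291), and the clip with its bright line at (286,315). The reader's fitted size of 220 x 240 mm and the bottle's height of 100 mm both agree with the given sizes. I'll refine the mark and the well, then grasp the bottle diagonally between its neighbours.

```bash
cat >> h.py <<'E'
RC=np.array([.53994,.21535]); YAW=np.arctan2(.07302-.12396,.61908-.40514)
ex=np.array([np.cos(YAW),np.sin(YAW)]); ey=np.array([-ex[1],ex[0]])
def rd(p): d=np.array(p)[:2]-RC; return np.array([d@ex,d@ey])
def wd(x,y): return RC+x*ex+y*ey
def ori(phi):
    y=np.array([np.cos(phi),np.sin(phi),0]);z=np.array([0,0,-1.]); return R.from_matrix(np.c_[np.cross(y,z),y,z]).as_rotvec()
def st(tag=''):
    s=ctrl.state(); print(tag,'t',round(s['t'],2),'eef',s['eef_pos'].round(4),'F',s['contact_force'].round(1),'gap',round(s['finger_gap'],4),'grip',round(s['grip_force'],1),flush=True); return s
E
python3 - <<'E'
from h import *
T=np.load('pics/top0.npz');g=T['im'].mean(2)
def dark(n,g,x0,x1,y0,y1,z,th,w=True):
    s=g[y0:y1,x0:x1]; bg=np.percentile(s,80); wt=np.clip(bg-s,0,None); wt[wt<th]=0
    v,u=np.mgrid[y0:y1,x0:x1]; c=(wt*u).sum()/wt.sum(),(wt*v).sum()/wt.sum(); p=ray(n,*c,z); print(np.round(c,2),p.round(4),'reader',(rd(p)*1000).round(1),(wt>0).sum())
print('yaw',np.degrees(YAW))
dark('top',g,220,246,231,258,.1,100)
dark('top',g,280,292,309,320,.107,40)
dark('top',g,281,290,285,294,.106,25)
for nm,q in dict(well=(*wd(.045,.06),.1),ptr=(*wd(-.03,-.091),.106)).items(): print(nm,q,proj('top',q),proj('scene',q))
b=np.array([.6268,-.2408]); o=ori(np.radians(50))
ctrl.goto([*b,.18],o); st('above')
ctrl.move_linear([*b,.041],velocity=.12); st('down')
ctrl.close_gripper(60); st('closed')
ctrl.move_linear([*b,.06],velocity=.1); s=st('lifted')
print(ctrl.state()['tool_rot'],o)
E
```

```text
yaw -13.39298050470329
[232.52 244.56] [0.5976 0.2636 0.1   ] reader [44.9 60.3] 248
[285.5 314.2] [0.4348 0.1387 0.107 ] reader [-84.5 -98.9] 46
[284.43 289.31] [0.4922 0.1414 0.106 ] reader [-29.3 -83. ] 17
well (np.float64(0.5976139152660255), np.float64(0.2632949632170817), 0.1) (np.float64(232.65630476217547), np.float64(244.56638334738633)) (np.float64(389.85452527651137), np.float64(200.11318209525172))
ptr (np.float64(0.48967765824383447), np.float64(0.1337736737699814), 0.106) (np.float64(287.69057844377494), np.float64(290.3807168820916)) (np.float64(316.71170715117023), np.float64(201.19078558882381))
above t 2.14 eef [ 0.6264 -0.2419  0.1802] F [-0.2  0.1  0.6] gap 0.0852 grip 0.0
down t 3.45 eef [ 0.6276 -0.2412  0.042 ] F [ 0.7 -0.5 -0.8] gap 0.0855 grip 0.0
closed t 3.95 eef [ 0.6272 -0.2408  0.0415] F [-0.   0.2  2.2] gap 0.0368 grip 59.7
lifted t 4.29 eef [ 0.6273 -0.2411  0.0604] F [-0.5 -0.1 -1.1] gap 0.0368 grip 59.9
[ 1.07411045e+00  2.95088853e+00 -4.79291113e-04] [1.07448797 2.95213143 0.        ]
```

Run:
```python
from h import *
b=np.array([.6272,-.2410]); m=np.array([.4328,-.1450])
ctrl.move_linear([*b,.185],velocity=.2); ctrl.move_linear([*m,.185],velocity=.2); st('over')
im,d=ctrl.snapshot('scene'); cv2.imwrite('pics/s1.png',cv2.resize(im[100:400,100:400],(600,600))[...,::-1])
ctrl.move_linear([*m,.148],velocity=.1); f0=st('near')['contact_force'][2]
z=.144
while z>.125:
    ctrl.move_linear([*m,z],velocity=.03); s=st(round(z,4))
    if s['contact_force'][2]-f0>16: break
    z-=.002
```

```text
over t 6.3 eef [ 0.4336 -0.1455  0.1849] F [ 0.5 -0.4 -1.6] gap 0.0369 grip 59.9
near t 6.87 eef [ 0.4329 -0.1451  0.148 ] F [ 0.1 -0.1 -1.6] gap 0.0368 grip 59.9
0.144 t 7.15 eef [ 0.433  -0.1451  0.1443] F [ 0.1  0.7 -1.8] gap 0.0364 grip 59.9
0.142 t 7.4 eef [ 0.4333 -0.1453  0.1425] F [0.2 0.7 0.6] gap 0.0366 grip 60.1
0.14 t 7.65 eef [ 0.4333 -0.1452  0.1404] F [0.4 0.1 3.1] gap 0.0367 grip 60.3
0.138 t 7.9 eef [ 0.4333 -0.1452  0.1383] F [ 0.1 -0.4  5. ] gap 0.0368 grip 60.4
0.136 t 8.15 eef [ 0.4333 -0.1452  0.1364] F [ 0.5 -0.2  6.2] gap 0.0368 grip 60.5
0.134 t 8.4 eef [ 0.4334 -0.1453  0.1346] F [0.2 0.9 7.8] gap 0.0367 grip 60.6
0.132 t 8.65 eef [ 0.4337 -0.1454  0.1342] F [-2.2  1.8 19.5] gap 0.0366 grip 61.5
```

View pics/s1.png

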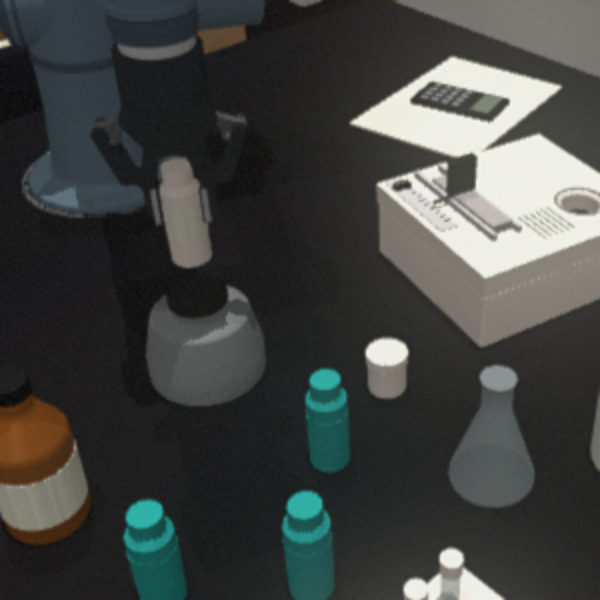

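The picture at the mixer shows the bottle upright over the pad, at about (187,215) in the crop, with nothing else moved. The force shot up at 8.2 mm of travel, so the pad is on its stop. I'll hold it there, then take the bottle to the well.

Run:
```python
from h import *
m=np.array([.4328,-.1450]); w=np.array([.5976,.2635])
ctrl.pause(1.5); st('held')
ctrl.move_linear([*m,.225],velocity=.15); ctrl.move_linear([*w,.225],velocity=.25); ctrl.pause(.2)
s=st('over well'); f0=s['contact_force']
ctrl.move_linear([*w,.148],velocity=.12); f0=st('near')['contact_force'][2]
z=.142
while z>.112:
    ctrl.move_linear([*w,z],velocity=.04); s=st(round(z,4))
    if s['contact_force'][2]-f0>6: break
    z-=.004 if z>.121 else .002
im,d=ctrl.snapshot('scene'); cv2.imwrite('pics/s2.png',cv2.resize(im[80:280,240:480],None,fx=3,fy=3,interpolation=cv2.INTER_CUBIC)[...,::-1])
```

```text
held t 10.15 eef [ 0.4337 -0.1455  0.1342] F [-2.4  2.7 18.9] gap 0.037 grip 61.5
over well t 13.03 eef [0.5975 0.2629 0.2253] F [-0.   0.2 -0.8] gap 0.0366 grip 59.9
near t 13.82 eef [0.5981 0.2636 0.1488] F [-0.3 -0.6 -1.1] gap 0.0368 grip 59.9
0.142 t 14.12 eef [0.5976 0.2635 0.1421] F [-0.   0.1 -1.3] gap 0.037 grip 59.9
0.138 t 14.37 eef [0.5973 0.2634 0.1376] F [ 0.   0.2 -1.1] gap 0.037 grip 59.9
0.134 t 14.62 eef [0.5973 0.2634 0.1336] F [-0.7  0.7 -2. ] gap 0.0369 grip 59.9
0.13 t 14.87 eef [0.5973 0.2634 0.1296] F [ 0.5  0.2 -1.5] gap 0.0366 grip 59.9
0.126 t 15.12 eef [0.5973 0.2634 0.1256] F [-0.1 -0.1 -1.4] gap 0.0365 grip 59.9
0.122 t 15.37 eef [0.5973 0.2634 0.1216] F [-0.4  0.5 -1.6] gap 0.0366 grip 59.9
0.118 t 15.62 eef [0.5973 0.2634 0.1176] F [-0.6 -0.4 -0.5] gap 0.0368 grip 59.9
0.116 t 15.87 eef [0.5979 0.2636 0.1165] F [ 0.3 -0.4  1.4] gap 0.0363 grip 60.0
0.114 t 16.12 eef [0.5981 0.2636 0.1164] F [-3.2 -1.9 12.2] gap 0.0363 grip 60.6
```

View pics/s2.png

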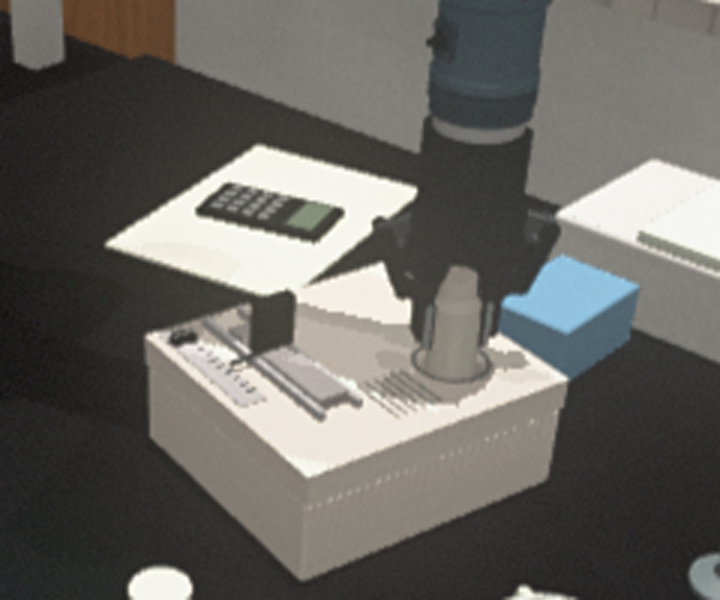

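The picture shows the bottle seated upright in the well, at about (455,330) in the crop. The floor contact came at 75 mm, as it should. I'll release it and go to the shutter grip.

Run:
```python
from h import *
ctrl.move_linear([.5976,.2635,.1165],velocity=.05); ctrl.gripper_open(); st('open')
ctrl.move_linear([.5976,.2635,.25],velocity=.15)
g=wd(-.03,-.055); q0=ctrl.state()['joint_pos']; best=None
for ph in(YAW,YAW+np.pi):
    q=ctrl.inverse_kinematics([*g,.22],ori(ph))
    if q is not None:
        q=np.array(q); c=np.abs(q-q0).max(); print(np.degrees(ph),q.round(2),c)
        if best is None or c<best[0]: best=(c,ph)
ctrl.goto([*g,.22],ori(best[1])); st('above grip')
n='top'; im,d=ctrl.snapshot('scene'); cv2.imwrite('pics/s3.png',cv2.resize(im[120:270,270:470],None,fx=4,fy=4,interpolation=cv2.INTER_CUBIC)[...,::-1])
ctrl.move_linear([*g,.118],velocity=.1); st('down')
```

```text
open t 16.96 eef [0.5976 0.2635 0.1164] F [ 0.7 -0.3  0.8] gap 0.0853 grip 0.0
-13.39298050470329 [ 0.21  0.28 -0.09  1.2   0.    2.01] 0.9942642061040812
166.6070194952967 [ 0.21  0.28 -0.09  1.2   0.   -1.13] 2.147328447485711
above grip t 18.94 eef [0.4982 0.1689 0.2197] F [-0.   0.  -0.3] gap 0.0854 grip 0.0
down t 20.16 eef [0.4986 0.1689 0.1187] F [ 0.  -0.   0.2] gap 0.0849 grip 0.0
```

View pics/s3.png

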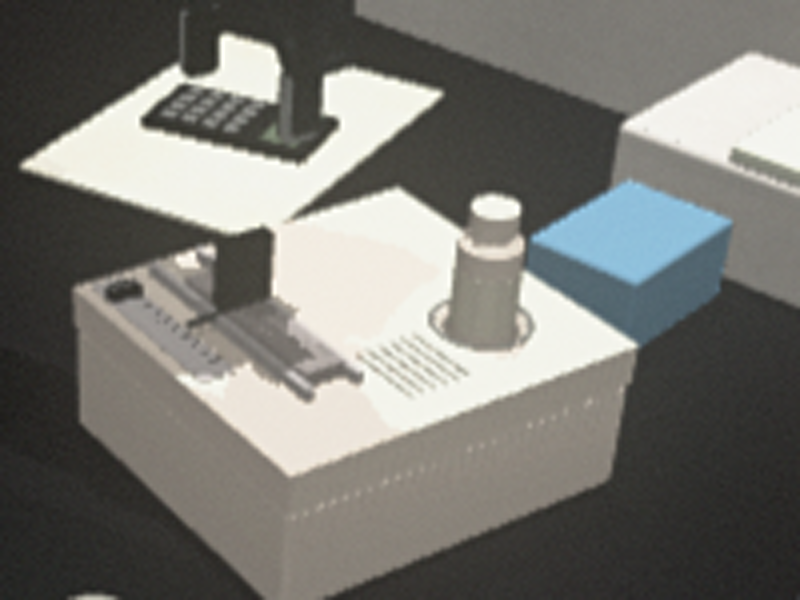

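The bottle stands alone and upright in the well, at about (490,270) in the crop. Now I'll grip the shutter and pull, then check the pointer against the clip.

Run:
```python
from h import *
ctrl.close_gripper(70); s=st('closed'); print('tcp reader',(rd(s['eef_pos'])*1000).round(2))
g=wd(-.0845,-.055); ctrl.move_linear([*g,.118],velocity=.05); ctrl.pause(.3)
s=st('pulled'); print('tcp reader',(rd(s['eef_pos'])*1000).round(2))
for n in('scene','top'):
    im,d=ctrl.snapshot(n); np.savez(f'pics/{n}4.npz',im=im,d=d)
    x,y=map(int,proj(n,[*wd(-.0845,-.095),.107])); a=cv2.resize(im[y-25:y+25,x-33:x+33],None,fx=6,fy=12 if 0 else 6,interpolation=cv2.INTER_CUBIC); print(n,x,y)
    cv2.imwrite(f'pics/{n}4.png',a[...,::-1])
a=np.hstack([cv2.imread('pics/scene4.png'),cv2.imread('pics/top4.png')]); cv2.imwrite('pics/b4.png',a)
```

```text
closed t 20.82 eef [0.498  0.1688 0.1182] F [-0.4 -0.3  2.8] gap 0.0111 grip 68.2
tcp reader [-30.02 -54.99]
pulled t 22.37 eef [0.4464 0.1811 0.1182] F [ 6.  -3.4 -3.4] gap 0.0112 grip 68.1
tcp reader [-83.05 -54.98]
scene 302 190
top 283 313
```

View pics/b4.png

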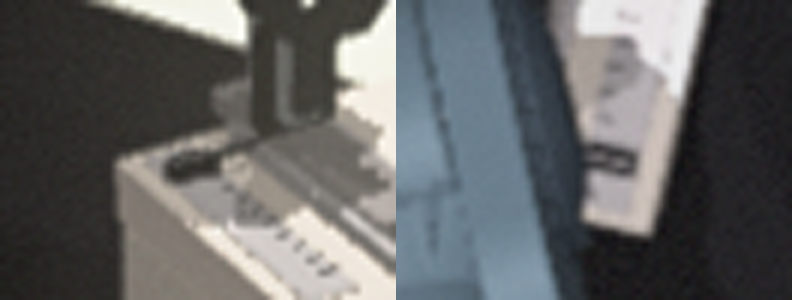

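The scene crop (left) shows the pointer reaching the clip, at (190,163). The top crop (right) shows the clip's bright line at (608,159), with the wrist hiding the pointer. I'll sample brightness along reader x in both original views to fix the clip's position relative to the shut pointer.

Run:
```python
from h import *
def prof(n,im,xs,ys,z):
    pts=np.array([[proj(n,[*wd(x,y),z]) for x in xs] for y in ys],np.float32)
    return cv2.remap(im.mean(2).astype(np.float32),pts[...,0],pts[...,1],cv2.INTER_CUBIC).mean(0)
xs=np.arange(-.096,-.073,.001); xp=np.arange(-.04,-.02,.001)
for n,f in(('top','top0'),('top','top4'),('scene','scene0'),('scene','scene4')):
    im=np.load(f'pics/{f}.npz')['im']
    a=prof(n,im,xs,np.arange(-.106,-.0929,.002),.107); print(f,'clip',dict(zip((xs*1e3).round().astype(int).tolist(),a.round().astype(int).tolist())))
    if f[-1]=='0': a=prof(n,im,xp,np.arange(-.089,-.0799,.002),.106); print(f,'ptr',dict(zip((xp*1e3).round().astype(int).tolist(),a.round().astype(int).tolist())))
    else: a=prof(n,im,xs,np.arange(-.087,-.0799,.002),.106); print(f,'ptr now',a.round().astype(int).tolist())
```

```text
top0 clip {-96: 233, -95: 234, -94: 237, -93: 239, -92: 233, -91: 216, -90: 184, -89: 142, -88: 112, -87: 109, -86: 127, -85: 140, -84: 132, -83: 113, -82: 100, -81: 107, -80: 143, -79: 187, -78: 220, -77: 234, -76: 236, -75: 236, -74: 235, -73: 233}
top0 ptr {-40: 231, -39: 231, -38: 232, -37: 233, -36: 234, -35: 236, -34: 236, -33: 228, -32: 208, -31: 177, -30: 152, -29: 150, -28: 174, -27: 205, -26: 226, -25: 234, -24: 235, -23: 234, -22: 232, -21: 229}
top4 clip {-96: 171, -95: 174, -94: 177, -93: 177, -92: 171, -91: 154, -90: 130, -89: 101, -88: 80, -87: 78, -86: 90, -85: 99, -84: 93, -83: 80, -82: 68, -81: 69, -80: 89, -79: 120, -78: 147, -77: 165, -76: 173, -75: 177, -74: 178, -73: 177}
top4 ptr now [56, 55, 55, 55, 54, 53, 53, 53, 53, 54, 53, 53, 52, 52, 56, 62, 72, 81, 90, 102, 111, 121, 132, 143]
scene0 clip {-96: 219, -95: 220, -94: 212, -93: 196, -92: 175, -91: 152, -90: 131, -89: 116, -88: 106, -87: 100, -86: 94, -85: 86, -84: 76, -83: 66, -82: 57, -81: 52, -80: 49, -79: 49, -78: 51, -77: 55, -76: 64, -75: 78, -74: 95, -73: 115}
scene0 ptr {-40: 238, -39: 234, -38: 223, -37: 205, -36: 181, -35: 153, -34: 126, -33: 105, -32: 96, -31: 100, -30: 116, -29: 140, -28: 166, -27: 189, -26: 204, -25: 208, -24: 201, -23: 189, -22: 178, -21: 176}
scene4 clip {-96: 153, -95: 153, -94: 147, -93: 136, -92: 122, -91: 107, -90: 94, -89: 85, -88: 80, -87: 78, -86: 76, -85: 73, -84: 67, -83: 60, -82: 54, -81: 50, -80: 48, -79: 49, -78: 50, -77: 53, -76: 58, -75: 65, -74: 74, -73: 85}
scene4 ptr now [157, 156, 154, 152, 148, 141, 129, 114, 99, 86, 78, 76, 81, 91, 105, 121, 136, 149, 158, 161, 159, 153, 147, 144]
```

By the top view, the clip's line is 55.3 mm from the shut pointer. Both the arm and the scene view put the slide at 53.1 mm, so I'll pull 2.2 mm more.

Run:
```python
from h import *
c=-.0868
for i in range(3):
    ctrl.move_linear([*wd(c,-.055),.118],velocity=.02); ctrl.pause(.4)
    x=np.mean([rd(ctrl.state()['eef_pos'])[0] for _ in range(3)]); e=-.0853-x; print(c,x,e)
    if abs(e)<.0003: break
    c+=e
st('end'); xs=np.arange(-.096,-.073,.0005)
im,_=ctrl.snapshot('scene')
pts=np.array([[proj('scene',[*wd(x,y),.106]) for x in xs] for y in np.arange(-.087,-.0799,.002)],np.float32)
a=cv2.remap(im.mean(2).astype(np.float32),pts[...,0],pts[...,1],cv2.INTER_CUBIC).mean(0); print('scene pointer min at',xs[a.argmin()],'want',-.0319-.0553)
cv2.imwrite('pics/s5.png',cv2.resize(im[140:260,270:430],None,fx=5,fy=5,interpolation=cv2.INTER_CUBIC)[...,::-1])
```

```text
-0.0868 -0.08526670879390717 -3.3291206092828096e-05
end t 23.13 eef [0.4443 0.1816 0.1182] F [ 7.4 -2.7 -3.5] gap 0.0107 grip 68.3
scene pointer min at -0.0875 want -0.0872
```

View pics/s5.png

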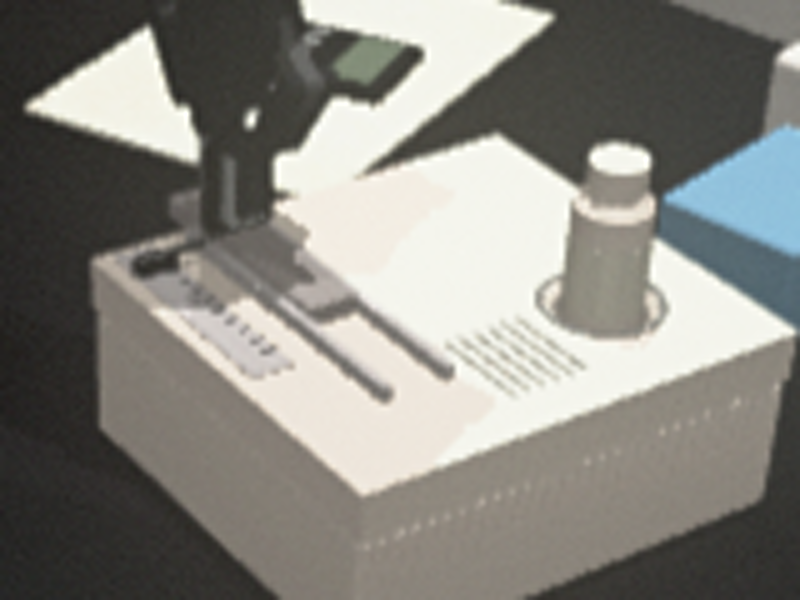

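The pointer now meets the clip at about (165,262) in the crop, within 0.3 mm by the scene view. The bottle stands upright in the well, and the gripper is still holding the grip.

```bash
python3 -c "
from station import ctrl
print(ctrl.sign_off())"
```

```text
the job is handed in; nothing more can be done
None
```

I handed the job in at about 23 s: the bottle was pressed on the mixer and held down 1.5 s, then stood home in the well, and the shutter is held with its pointer within about 0.3 mm of the clip's line.

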